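# Pack the service tray for a flange job

## Task

Pack the blue service tray for a job on long flange studs: the charged battery (slide it out of the charger) flat in the big square bay, the ratchet flat in the long bay, and the two deep sockets upright in the small bays, the large one in the larger bay and the small one in the smaller. Set everything down, do not drop it, and keep each thing the way up it was. Leave the flat battery beside the charger, the two short sockets and the spray bottle where they stand.

Things in the scene. Friction and masses are not known exactly. Their poses are not given: they have to be found in the camera images.
- caddy: Blue open tray 207 x 208 mm, fixed. Origin on the bench under its centre; x, y along its sides, z up. Walls 5 mm thick, 40 high; dividers 5 thick, tops at 30; floor at 4. Inner sizes (x by y) and centres of its bays in its frame, mm: long RATCHET bay 197x76 at (0,-61); big BATTERY bay 126x117 at (-35.5,40.5); LARGE SOCKET bay 66x62 at (65.5,68); SMALL SOCKET bay 66x50 at (65.5,7).
- charger: Grey charger, fixed. Origin on the bench under the middle of its mouth; x points into it, so it opens to -x. Mouth 62 mm wide, from its floor (8 mm above the bench) to its overhead cover (underside 57, top 71). Housing x = 0 to 100, 82 wide. A tongue 50 wide, 8 high carries the pack in front, out to x = -55. No latch. The cover bars lifting the pack until it is slid 45 mm or more along -x.
- charged_pack_mid (a point): Charged battery: the pack in the charger, 40 mm deep in the mouth, front 60 mm outside. Dark grey, 100 mm long (x), 56 wide (y), body 38 high; on top a rail 38 wide, 8 high from x = -14 to 46. 0.4 kg. Point: middle of the body, 19 mm above its underside (which is 8 mm above the bench here); x points into the charger, z up.
- flat_pack_mid (a point): Flat (empty) battery, same shape as the charged one, lying on the bench beside the charger. Stays there. Point and axes as for the charged battery.
- deep_large_mid (a point): Large deep socket: dark steel cylinder 44 mm across, 80 tall, hex opening up, standing on a grey pad 3 mm thick. 0.5 kg. Point: its centre, 40 mm above its underside; z up.
- deep_small_mid (a point): Small deep socket: dark steel cylinder 30 mm across, 80 tall, hex opening up, standing on the grey pad. 0.25 kg. Point: its centre, 40 mm above its underside; z up.
- short_large_mid (a point): Large short socket: like the large deep one, 44 mm across, but only 44 tall. Stays on the pad. Point: its centre, 22 mm above its underside.
- short_small_mid (a point): Small short socket: like the small deep one, 30 mm across, but only 38 tall. Stays on the pad. Point: its centre, 19 mm above its underside.
- ratchet_mid (a point): Ratchet lying on the 3 mm grey pad, square drive up, 170 mm long (x). Black grip with red bands 24 wide, 22 high, x = -85 to 20; thinner steel neck; round steel head 40 across, 24 high at x = 65, drive on it up to 36. 0.4 kg. Point: in the grip close to the balance point, 11 mm above the underside; z up.
- spray_bottle_mid (a point): White trigger spray bottle 74 mm across, 230 high, standing on the bench. Stays there. Point: on its axis 100 mm above the bench.
Mind the look-alikes: they are no part of the job. What is shaped like the part that bears deep_small_mid but orange or red is not meant.

How it is judged (in metres and radians):
At the end, for the whole second after the job is handed in: Charged battery, ratchet, large and small deep socket released and at rest, each with its centre inside its own bay, on the tray floor (to about 7 mm) and within 0.15 rad of its first upright attitude; flat battery, short sockets and spray bottle within 30 mm of their first places (x of charged_pack_mid in the frame of caddy between -0.0985 and 0.0275 m and y of charged_pack_mid in the frame of caddy between -0.018 and 0.099 m and z of charged_pack_mid in the frame of caddy below 0.03 m and angle between each of charged_pack_mid, deep_large_mid, deep_small_mid, ratchet_mid's own z axis and vertical below 0.15 rad and linear speed of each of charged_pack, deep_large, deep_small, ratchet below 0.02 m/s and x of deep_large_mid in the frame of caddy between 0.0325 and 0.0985 m and y of deep_large_mid in the frame of caddy between 0.037 and 0.099 m and z of each of deep_large_mid, deep_small_mid in the frame of caddy below 0.05 m and x of deep_small_mid in the frame of caddy between 0.0325 and 0.0985 m and y of deep_small_mid in the frame of caddy between -0.018 and 0.032 m and x of ratchet_mid in the frame of caddy between -0.0985 and 0.0985 m and y of ratchet_mid in the frame of caddy between -0.099 and -0.023 m and z of ratchet_mid in the frame of caddy below 0.021 m and distance of each of flat_pack_mid, short_large_mid, short_small_mid, spray_bottle_mid from where it was at the start of the episode below 0.03 m); the robot touches nothing.
It fails at once if something that stays (flat battery, short sockets, spray bottle) is moved by more than 30 mm (distance of any of flat_pack_mid, short_large_mid, short_small_mid, spray_bottle_mid from where it was at the start of the episode above 0.03 m).
It fails at once if a thing to be packed is dropped (falls free at more than 0.8 m/s, about 30 mm) ((linear speed of charged_pack above 0.8 m/s and contact force between charged_pack and the fingers below 0.05 N) or (linear speed of deep_large above 0.8 m/s and contact force between deep_large and the fingers below 0.05 N) or (linear speed of deep_small above 0.8 m/s and contact force between deep_small and the fingers below 0.05 N) or (linear speed of ratchet above 0.8 m/s and contact force between ratchet and the fingers below 0.05 N)).
It also fails if it takes over 106 s, if anything falls off the work surface, if the arm or the gripper's body presses on something with over 40 N, if the wrist force passes 120 N, or if a joint passes its speed limit or range.

## Robot

A 6-joint arm with a two-finger parallel gripper is mounted at the origin on the work surface. World frame = base frame: x ahead of the robot, y to its left, z up, the work surface at z = 0. Lengths are in m, angles in degrees, forces in N, time in s.
With the tool pointing down it reaches from about 0.4 to 0.825 m from the base axis. Payload 7 kg.
Tool frame: the origin (TCP) lies midway between the tips of the shut fingers; the grasp point (between the pads) lies 19 mm behind it (ctrl.hold_point_z is the distance from the TCP to the grasp point, in m); z points along the fingers, x is the direction in which the jaws open and shut, and the axes are right-handed (so a half turn about z gives the same grasp; the last joint's range is limited). The gripper opens to 88 mm and grips with 3 to 60 N. Pads are 19 mm wide; open, the fingers measure 130 mm over their backs; the gripper's body (78 mm by 193 mm) begins 47 mm behind the grasp point.
Start: joints at [-49.899, 20.546, 0.682, 0, -70.136, -16.507], TCP at [0.27, -0.619, 0.227] pointing down, gripper open.
Joint ranges: [-176.03, 176.03], [-82.01, 121.73], [-58.28, 71.71], [-173.87, 95.51], [-174.79, -0.11], [-173.66, 173.66]. Speed limits (degrees/s): [136.94, 136.94, 172.46, 180, 180, 180].

## Interface

Orientations are given as [roll, pitch, yaw] about the fixed x, y, z axes, in that order (R = Rz(yaw) Ry(pitch) Rx(roll)).
In Python, from plant import ctrl gives the robot as it stands.
- The arm moves only by the tool apply_moves, never from a script. Its argument "motion" is a list of rows, each a list of 2 entries, a list of its own where there are three numbers: the shift along the world's x, y, z in cm, then the turn about the world's z in degrees. In form: [[[tx, ty, tz], roll], ...]. A call has 1 to 10 rows; each row is the pose to reach, as a shift and turn from the pose commanded when the call began; what a row does not reach only later rows make up. A row lasts 1/10 s, in which the tool goes at most 50 mm and 8.59 degrees, less where a joint would pass 70% of its speed; a pose out of reach is approached as far as the arm can. A call with a gripper value outside its range is refused whole. "hand" is the finger opening in cm, from 0 to 8.76, set as the call begins (left out, the last holds). The fingers move at their own pace and stop on an object; the grip force is fixed at half the most. Time passes only in rows, so rows that repeat a pose let the fingers close. It gives the time, the measured TCP pose, the force and the opening at its end, in the units of the state.
- ctrl.get_obs(): the state, without advancing time (a new reading comes with each control period).
- ctrl.snapshot(name): name is "scene" or "top"; returns (picture, depth): 384x512x3 uint8, blue, green, red; 384x512 float32, m along the optical axis (not along the pixel's ray), 0 where there is no reading.
- ctrl.camera_model(name): a dict with "fx", "fy", "cx", "cy" (pixels), "cam_to_world" (4x4, takes a point from camera to world coordinates). Camera axes: x right, y down, z forward; pixel columns grow to the right and rows downward; lengths in m; the calibration is good to about 2 mm. A picture is of the moment at which its call begins. camera_model takes no time and is no camera call.
- ctrl.close_job(): hands the job in, once; it reports no verdict.
The state is a dict: "clock": time; "joint_pos": joint angles; "qvel": joint speeds; "tau": joint torques, N m; "tool_pos": TCP position; "orientation": TCP orientation; "force": force on the tool from outside, world axes, zero at the start; "moment": the same for the moment, N m; "opening": finger opening in m.
Only numpy, scipy, OpenCV 4.12 (cv2) and the standard library are available. Lean on these libraries where they do the work, as an engineer would, in place of code of your own. Each camera call takes 0.05 s, during which the arm holds its last target.

## Working session

There is one attempt and no reset: what is moved stays moved. The work goes in short steps, Python scripts to look and compute and a tool call to move; the robot and the scene stay as the last step left them, time stands still between calls to the robot, and variables do not carry over. Pictures are saved under pics/ and viewed, and the job is handed in when it is done.

Besides the shell and the picture viewer there is one more tool, called as name([rows], argument=value, ...), one row to a line, values as JSON. apply_moves: Moves the arm, as the interface text tells. Its arguments: {"type":"object","properties":{"motion":{"type":"array"},"hand":{"type":"number"}},"required":["motion"]}

```bash
mkdir -p pics; ls
python3 - <<'E'
from plant import ctrl
import cv2,numpy as np
for n in("scene","top"):
    p,d=ctrl.snapshot(n);cv2.imwrite(f"pics/{n}0.png",p);np.savez(f"pics/{n}0.npz",p=p,d=d)
    m=ctrl.camera_model(n);print(n,m["fx"],m["cx"],m["cy"],np.round(m["cam_to_world"],3).tolist())
print(ctrl.get_obs())
E
```

```text
pics
scene 381.27410662021674 255.36833601885436 191.88409818594857 [[0.627, 0.489, -0.606, 1.132], [0.779, -0.384, 0.496, -0.459], [0.01, -0.784, -0.621, 0.659], [0.0, 0.0, 0.0, 1.0]]
top 398.0874073196595 260.9595154248938 192.50312295409805 [[0.012, -0.99, 0.143, 0.406], [-1.0, -0.014, -0.009, 0.014], [0.01, -0.143, -0.99, 1.248], [0.0, 0.0, 0.0, 1.0]]
{'clock': 0.1, 'joint_pos': array([-4.98998362e+01,  2.05855699e+01,  6.40154140e-01, -1.66583449e-02,
       -7.01354255e+01, -1.65046304e+01]), 'qvel': array([-0.03819232, -0.17320354,  0.18777925,  0.07846719, -0.10781647,
        0.00603188]), 'tau': array([-9.47032167e-04, -5.84159231e+01,  2.93752599e+01,  7.01544598e+00,
        1.01544600e-02, -5.07614857e-05]), 'tool_pos': array([ 0.26996622, -0.61820074,  0.22574824]), 'orientation': array([-1.79992047e+02, -8.19596844e-02,  1.13589856e+02]), 'force': array([ 0.20717079, -0.04660789,  0.23933917]), 'moment': array([ 0.03490681, -0.072382  ,  0.02498429]), 'opening': 0.08774815911027946}
```

View pics/top0.png

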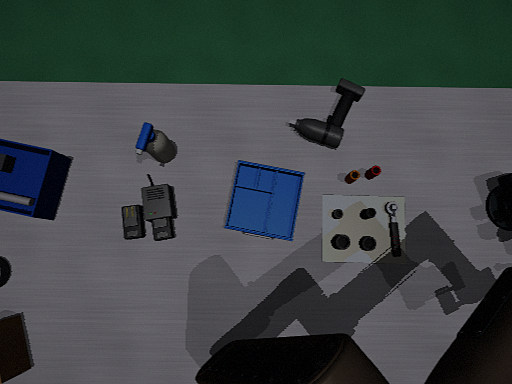

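View pics/scene0.png

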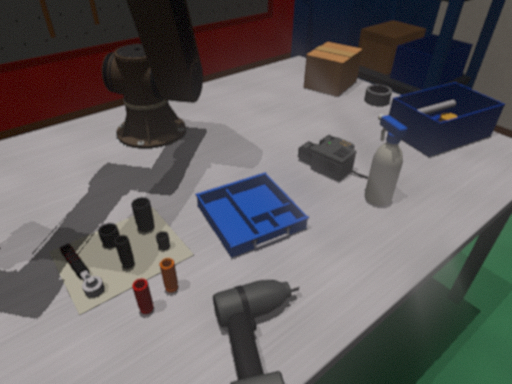

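The top view shows the tray at (265,200), the charger and both packs at (150,210), and the pad with four sockets and the ratchet at (365,230). The red and orange look-alikes are at (362,175). I'll enlarge those areas and build a height map.

```bash
cat > h.py <<'E'
import numpy as np,cv2
from plant import ctrl
def cloud(n,d):
    m=ctrl.camera_model(n);v,u=np.mgrid[0:d.shape[0],0:d.shape[1]]
    P=np.stack([(u-m["cx"])/m["fx"]*d,(v-m["cy"])/m["fy"]*d,d],-1)
    T=np.array(m["cam_to_world"]);return P@T[:3,:3].T+T[:3,3]
def ray(n,u,v,z):
    m=ctrl.camera_model(n);T=np.array(m["cam_to_world"])
    r=T[:3,:3]@np.array([(u-m["cx"])/m["fx"],(v-m["cy"])/m["fy"],1]);o=T[:3,3]
    return o+r*(z-o[2])/r[2]
def snap(n,name):
    p,d=ctrl.snapshot(n);np.savez(f"pics/{name}.npz",p=p,d=d);return p,d
def show(p,name,c=None,s=1):
    if c: p=p[c[1]:c[3],c[0]:c[2]]
    p=np.clip(255*(p/255.)**0.5,0,255).astype(np.uint8)
    cv2.imwrite(f"pics/{name}.png",cv2.resize(p,None,fx=s,fy=s,interpolation=cv2.INTER_CUBIC))
E
python3 - <<'E'
from h import *
f=np.load("pics/top0.npz");p,d=f["p"],f["d"]
show(p,"pad",(310,160,420,270),5);show(p,"chg",(110,120,310,250),4)
W=cloud("top",d);np.save("pics/W0.npy",W)
z=W[...,2]; print(np.median(z[150:330,180:220]))
hm=np.clip(z*1000/100*255,0,255).astype(np.uint8)
cv2.imwrite("pics/hm.png",cv2.resize(cv2.applyColorMap(hm[120:270,110:420],2),None,fx=2.5,fy=2.5,interpolation=0))
E
```

```text
-0.0014297292969357445
```

View pics/pad.png

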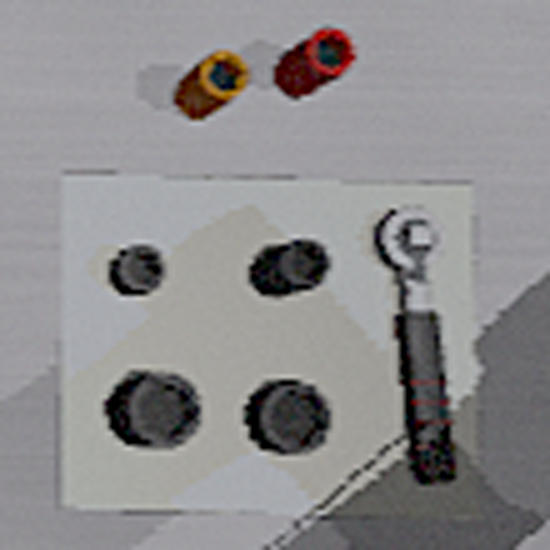

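View pics/chg.png

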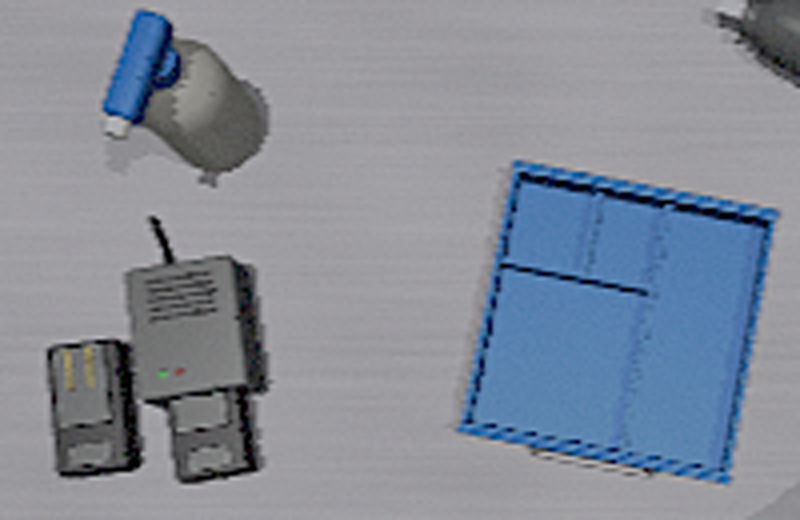

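View pics/hm.png

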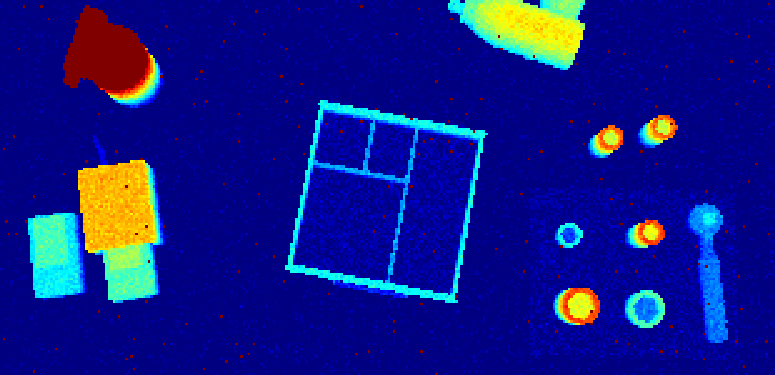

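Deep large is the tall one lower-left on the pad, and deep small is upper-right. Next I'll measure with height masks.

Run:
```python
from h import *
W=np.load("pics/W0.npy");z=W[...,2]+0.0014
def roi(c,lo,hi):
    m=np.zeros(z.shape,bool);m[c[1]:c[3],c[0]:c[2]]=True
    m&=(z>lo)&(z<hi)
    n,l,s,_=cv2.connectedComponentsWithStats(m.astype(np.uint8));k=1+np.argmax(s[1:,4]);return W[l==k]
def rect(n,c,lo,hi):
    P=roi(c,lo,hi)
    r=cv2.minAreaRect((P[:,:2]*1000).astype(np.float32));print(n,len(P),np.round(r[0],1),np.round(r[1],1),round(r[2],1),"z",np.round(np.median(P[:,2])+.0014,4),"mean",np.round(P[:,:2].mean(0)*1000,1))
rect("caddy",(220,150,310,245),.033,.045)
rect("chargertop",(135,175,180,245),.064,.08)
rect("packbody",(145,210,180,245),.040,.050)
rect("packrail",(145,210,180,230),.050,.060)
rect("packall",(145,215,180,245),.040,.060)
rect("flatall",(118,200,146,245),.030,.052)
rect("flatrail",(118,200,146,245),.0415,.052)
for n,c,lo,hi in(("DL",(325,228,355,255),.077,.09),("DS",(355,200,382,222),.077,.09),("SL",(355,230,382,255),.04,.055),("SS",(328,205,345,222),.035,.046),("head",(380,198,402,218),.022,.03),("grip",(388,220,405,260),.017,.03),("ratall",(380,198,405,260),.012,.05),("orange",(340,165,360,187),.07,.09),("red",(360,160,385,185),.07,.09)):
    rect(n,c,lo,hi)
P=roi((380,198,405,260),.02,.05)
```

```text
caddy 327 [540.8  -2.7] [210.1 179.5] 80.7 z 0.0397 mean [482.1 -15.2]
chargertop 923 [545.3 316.8] [100.4  82.7] 10.2 z 0.0708 mean [544.3 316.4]
packbody 259 [466.6 303.3] [61.7 57.2] 11.0 z 0.046 mean [460.2 300.8]
packrail 111 [484.2 307. ] [25.5 45.8] 10.0 z 0.054 mean [484.2 306.6]
packall 390 [466.6 303.3] [61.7 57.2] 11.0 z 0.0474 mean [466.9 302.4]
flatall 614 [487.9 397.3] [100.6  57. ] 8.9 z 0.0401 mean [486.7 395.1]
flatrail 251 [501.5 399.5] [62.2 38.2] 8.9 z 0.0458 mean [502.8 399.4]
DL 89 [ 432.4 -234. ] [40.6 41.5] 0.5 z 0.0819 mean [ 433.3 -234.1]
DS 50 [ 519.8 -318.5] [27.  28.6] 0.3 z 0.0822 mean [ 520.  -318.4]
SL 93 [ 431.3 -320.2] [41.5 41.5] 31.8 z 0.0461 mean [ 431.1 -320.4]
SS 44 [ 519.5 -229.5] [28.1 27.2] 47.0 z 0.0403 mean [ 519.5 -230.3]
head 98 [ 538.  -400.1] [38.8 47.9] 61.0 z 0.0268 mean [ 538.8 -401.2]
grip 287 [ 448.3 -409.4] [110.8  25.3] 5.0 z 0.0251 mean [ 447.2 -408.2]
ratall 484 [ 477.8 -411. ] [169.2  39.4] 7.4 z 0.0257 mean [ 479.4 -405.2]
orange 52 [ 633.6 -273. ] [28.  26.8] 0.8 z 0.0787 mean [ 633.2 -273.6]
red 54 [ 648.2 -338. ] [27.4 27.2] 18.5 z 0.0781 mean [ 647.5 -337.3]
```

Run:
```python
from h import *
W=np.load("pics/W0.npy");z=W[...,2]+0.0014
m=np.zeros(z.shape,bool);m[150:245,218:312]=1;m&=(z>.034)&(z<.045)
P=W[m];P=P[(P[:,0]>.38)&(P[:,0]<.68)]
# drop isolated
D=np.linalg.norm(P[:,None,:2]-P[None,:,:2],axis=2);P=P[(D<.012).sum(1)>3]
r=cv2.minAreaRect((P[:,:2]*1000).astype(np.float32));print(len(P),r)
c=np.array(r[0]);a=np.deg2rad(r[2]-90 if r[2]>45 else r[2]);R=np.array([[np.cos(a),-np.sin(a)],[np.sin(a),np.cos(a)]])
print(np.rad2deg(a))
q=(P[:,:2]*1000-c)@R;print(np.percentile(q,[1,50,99],axis=0))
for n,b in dict(rat=(0,-61),bat=(-35.5,40.5),L=(65.5,68),S=(65.5,7)).items(): print(n,np.round(c+R@np.array(b),1))
# bottle
m=np.zeros(z.shape,bool);m[115:170,130:185]=1;m&=(z>.05);Q=W[m]
print("bottle", Q[:,:3].min(0),Q.max(0))
for lo in(.06,.1,.14,.2):
  q=Q[(Q[:,2]>lo)&(Q[:,2]<lo+.04)];print(lo,np.round(q.min(0),3),np.round(q.max(0),3))
```

```text
625 ((559.7130126953125, -6.7242889404296875), (211.28199768066406, 216.0763702392578), 79.87175750732422)
-10.128242492675781
[[-107.67074034 -103.21405093]
 [  -3.15767945    1.47090648]
 [ 107.14404435  104.23376388]]
rat [549.  -66.8]
bat [531.9  39.4]
L [636.2  48.7]
S [625.4 -11.4]
bottle [0.40568484 0.01413749 0.04881035] [0.74672542 0.34088343 1.24786764]
0.06 [0.676 0.28  0.06 ] [0.736 0.337 0.1  ]
0.1 [0.677 0.28  0.1  ] [0.747 0.336 0.139]
0.14 [0.673 0.286 0.14 ] [0.744 0.331 0.179]
0.2 [0.654 0.3   0.2  ] [0.74  0.341 0.229]
```

Measurements agree with the known sizes. The caddy is at (0.560,-0.007) with yaw -10°, and the charger has yaw 10.2°. I'll go above the large deep socket first.

apply_moves([
  [[0.8, 1.9, 0], 5],
  [[2, 4.8, -0.5], 11],
  [[3.6, 8.6, -1], 18],
  [[5.4, 12.8, -2], 25],
  [[7.2, 17, -3], 32],
  [[9, 21.2, -4], 39],
  [[10.8, 25.4, -5], 45],
  [[12.5, 29.5, -6], 50],
  [[14, 33, -7], 54],
  [[15.2, 35.8, -8], 56],
], hand=6.0)

```text
clock: 1.1
tool_pos: [0.4226, -0.2585, 0.1462]
orientation: [180.0, 0.0, 169.8]
force: [-0.3, -0.5, 1.0]
opening: 0.0601
```

apply_moves([
  [[0.7, 1.7, -0.5], 0],
  [[1.1, 2.7, -1], 0],
  [[1.1, 2.7, -1.5], 0],
  [[1.1, 2.7, -1.7], 0],
  [[1.1, 2.7, -1.7], 0],
])

```text
clock: 1.6
tool_pos: [0.4326, -0.2342, 0.1292]
orientation: [-180.0, -0.0, 169.5]
force: [0.1, 0.0, 0.2]
opening: 0.0598
```

Run:
```python
from h import *
p,d=snap("scene","s1");show(p,"s1",(20,100,300,330),2.5)
p,d=snap("top","t1");show(p,"t1",(280,140,440,290),4)
o=ctrl.get_obs();print(o["clock"],o["tool_pos"],o["orientation"],o["force"],o["opening"])
```

```text
1.7 [ 0.43289662 -0.23429172  0.12963028] [-1.79994105e+02 -2.35242525e-03  1.69525802e+02] [ 0.733274   -0.59783673  0.91520121] 0.06020713946794072
```

View pics/s1.png

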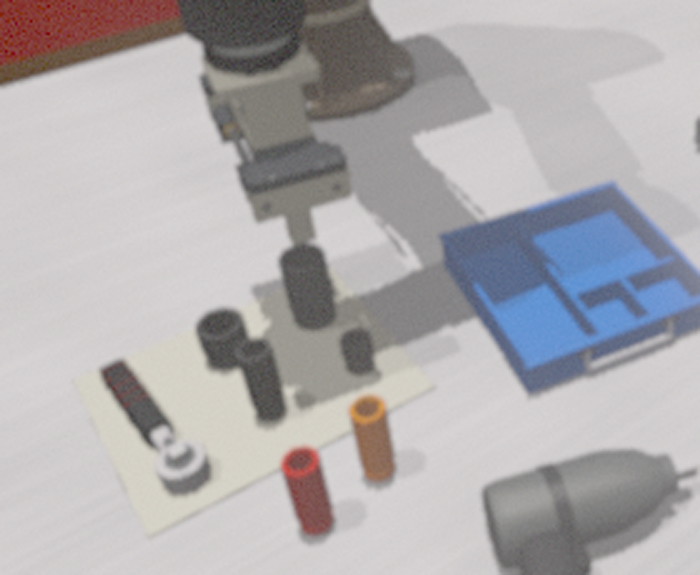

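View pics/t1.png

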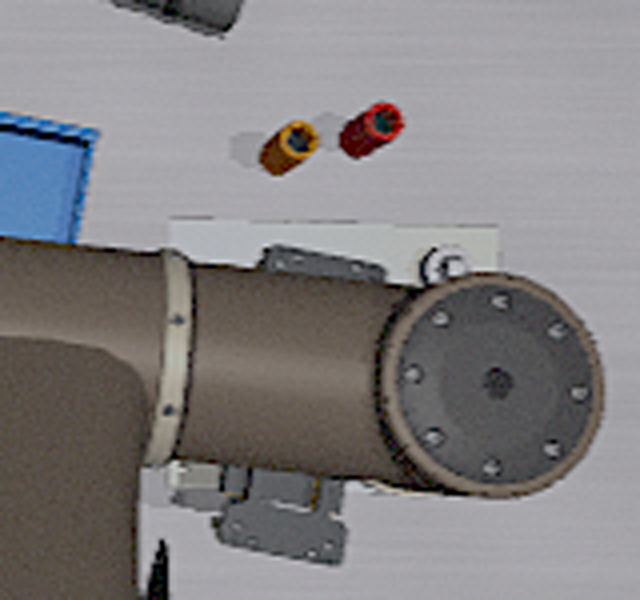

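The scene view shows the finger lined up above the large deep socket at (305,285 in the crop). The gripper body's long side runs along the jaw axis. I'll descend and grip.

apply_moves([
  [[0, 0, -1], 0],
  [[0, 0, -2.5], 0],
  [[0, 0, -4], 0],
  [[0, 0, -5.5], 0],
  [[0, 0, -6.7], 0],
  [[0, 0, -7.5], 0],
  [[0, 0, -8], 0],
  [[0, 0, -8.1], 0],
  [[0, 0, -8.1], 0],
])

```text
clock: 2.6
tool_pos: [0.4333, -0.2337, 0.0487]
orientation: [-180.0, 0.0, 169.6]
force: [1.1, 0.9, 1.2]
opening: 0.0599
```

apply_moves([
  [[0, 0, 0], 0],
  [[0, 0, 0], 0],
  [[0, 0, 0], 0],
  [[0, 0, 0], 0],
  [[0, 0, 0], 0],
  [[0, 0, 0], 0],
], hand=3.0)

```text
clock: 3.2
tool_pos: [0.4333, -0.2336, 0.049]
orientation: [-180.0, 0.0, 169.6]
force: [-1.0, 1.5, 7.0]
opening: 0.0437
```

apply_moves([
  [[0, 0, 0.5], 0],
  [[0, 0, 1.5], 0],
  [[0, 0, 3], 0],
  [[0, 0, 4.5], 0],
  [[0, 0, 6], 0],
  [[0, 0, 7.5], 0],
  [[0, 0, 8.5], 0],
  [[0, 0, 9], 0],
  [[0, 0, 9], 0],
])

```text
clock: 4.1
tool_pos: [0.4333, -0.2335, 0.139]
orientation: [180.0, 0.0, 169.6]
force: [0.6, -0.3, -4.8]
opening: 0.0437
```

Run:
```python
from h import *
W=np.load("pics/W0.npy");z=W[...,2]+0.0014
P=W[(z>.02)&(z<.045)];q=P[:,:2]*1000-[559.7,-6.7];a=np.deg2rad(-10.13)
R=np.array([[np.cos(a),-np.sin(a)],[np.sin(a),np.cos(a)]]);q=q@R
x,y=q.T
def s(n,v,t):print(n,len(v),np.round(v.mean(),1),"exp",t)
m=(abs(x-30)<8)&(y>-10)&(y<95);s("div x",x[m],30)
m=(abs(y+20.5)<8)&(abs(x)<85);s("div y",y[m],-20.5)
m=(abs(y-34.5)<7)&(x>42)&(x<90);s("div2 y",y[m],34.5)
for sg in(1,-1):
  m=(abs(x-sg*101)<9)&(abs(y)<85);s("wall x",x[m],sg*101)
  m=(abs(y-sg*101.5)<9)&(abs(x)<85);s("wall y",y[m],sg*101.5)
o=ctrl.get_obs();print(o["tool_pos"],o["force"],o["opening"])
```

```text
div x 73 29.5 exp 30
div y 95 -19.8 exp -20.5
div2 y 27 34.8 exp 34.5
wall x 221 101.1 exp 101
wall y 120 101.1 exp 101.5
wall x 172 -103.3 exp -101
wall y 112 -100.4 exp -101.5
[ 0.43327703 -0.23353472  0.1390204 ] [ 0.61129796 -0.28581864 -4.79230673] 0.04365033791653993
```

apply_moves([
  [[0.8, 1.1, 0], 0],
  [[2.2, 3.1, 0], 0],
  [[4.4, 6.1, 0], 0],
  [[7, 9.6, 0], 0],
  [[9.8, 13.4, 0], 0],
  [[12.6, 17.3, 0], 0],
  [[15.4, 21.1, 0], 0],
  [[17.8, 24.4, 0], 0],
  [[19.5, 26.9, 0], 0],
  [[20.5, 28.2, 0], 0],
])

```text
clock: 5.1
tool_pos: [0.639, 0.0514, 0.1368]
orientation: [-180.0, -0.1, 169.7]
force: [-0.4, -0.4, -4.9]
opening: 0.0435
```

apply_moves([
  [[0, 0, 0], 0],
  [[0, 0, 0], 0],
  [[0, 0, -1], 0],
  [[0, 0, -2.5], 0],
  [[0, 0, -4], 0],
  [[0, 0, -5.5], 0],
  [[0, 0, -6.8], 0],
  [[0, 0, -7.5], 0],
  [[0, 0, -7.8], 0],
  [[0, 0, -7.9], 0],
])

```text
clock: 6.1
tool_pos: [0.6382, 0.0482, 0.0595]
orientation: [-180.0, 0.0, 169.6]
force: [-0.2, -0.6, -5.5]
opening: 0.0436
```

Run:
```python
from h import *
p,d=snap("scene","s2");show(p,"s2",(150,100,350,270),3.5)
o=ctrl.get_obs();print(o["clock"],o["tool_pos"],o["force"],o["opening"])
```

```text
6.15 [0.63836899 0.04840377 0.05971637] [ 0.32140506  0.49396891 -5.79731991] 0.04352307829436009
```

View pics/s2.png

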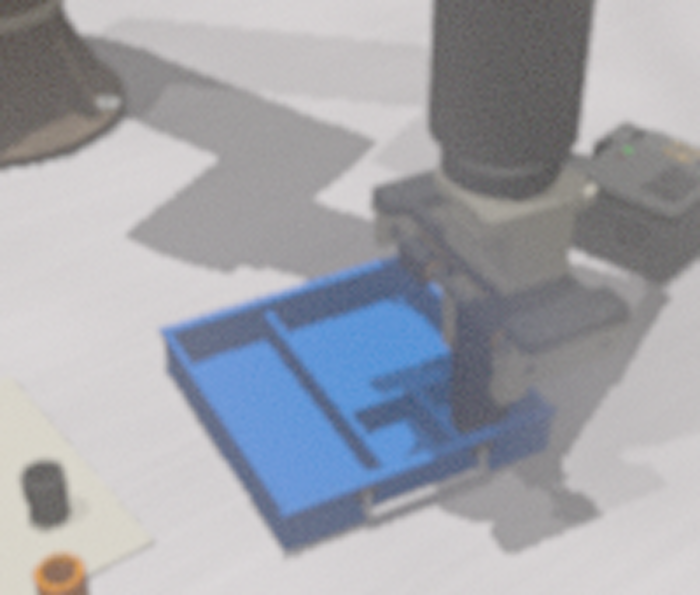

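The socket (480,370) is inside the large bay, clear of the walls. I'll lower it the last centimetre and release.

apply_moves([
  [[0, 0, -0.3], 0],
  [[0, 0, -0.6], 0],
  [[0, 0, -0.8], 0],
  [[0, 0, -0.9], 0],
  [[0, 0, -1], 0],
  [[0, 0, -1], 0],
])

```text
clock: 6.75
tool_pos: [0.6381, 0.0484, 0.05]
orientation: [-180.0, 0.0, 169.6]
force: [-2.7, 0.0, 0.1]
opening: 0.0436
```

apply_moves([
  [[0, 0, 0], 0],
  [[0, 0, 0], 0],
  [[0, 0, 0], 0],
  [[0, 0, 0], 0],
  [[0, 0, 1], 0],
  [[0, 0, 3], 0],
  [[0, 0, 5], 0],
  [[0, 0, 7], 0],
  [[0, 0, 8], 0],
  [[0, 0, 8], 0],
], hand=6.0)

```text
clock: 7.75
tool_pos: [0.6392, 0.0487, 0.1317]
orientation: [179.9, 0.2, 169.6]
force: [-0.8, 0.3, -0.6]
opening: 0.06
```

apply_moves([
  [[-0.3, -1, 0], 0],
  [[-1, -3.1, 0], 0],
  [[-2.2, -6.7, 0], 0],
  [[-3.6, -11.2, 0], 0],
  [[-5.1, -15.9, 0], 0],
  [[-6.7, -20.7, 0], 0],
  [[-8.2, -25.5, 0], 0],
  [[-9.7, -30.1, 0], 0],
  [[-10.9, -34, 0], 0],
  [[-11.6, -36.2, 0], 0],
], hand=5.0)

```text
clock: 8.75
tool_pos: [0.5188, -0.317, 0.1283]
orientation: [180.0, -0.1, 169.4]
force: [0.6, 0.2, -0.0]
opening: 0.0501
```

apply_moves([
  [[-0.2, -0.5, 0], 0],
  [[-0.2, -0.5, 0], 0],
  [[-0.2, -0.5, 0], 0],
])

```text
clock: 9.05
tool_pos: [0.5195, -0.3183, 0.129]
orientation: [180.0, -0.1, 169.6]
force: [0.2, -0.2, 0.5]
opening: 0.0499
```

Run:
```python
from h import *
p,d=snap("scene","s3");show(p,"s3",(20,100,320,330),2.5)
o=ctrl.get_obs();print(o["clock"],o["tool_pos"],o["force"],o["opening"])
```

```text
9.1 [ 0.51996117 -0.31796372  0.12924174] [ 0.84415875  0.39703961 -0.50099   ] 0.05004502412189552
```

View pics/s3.png

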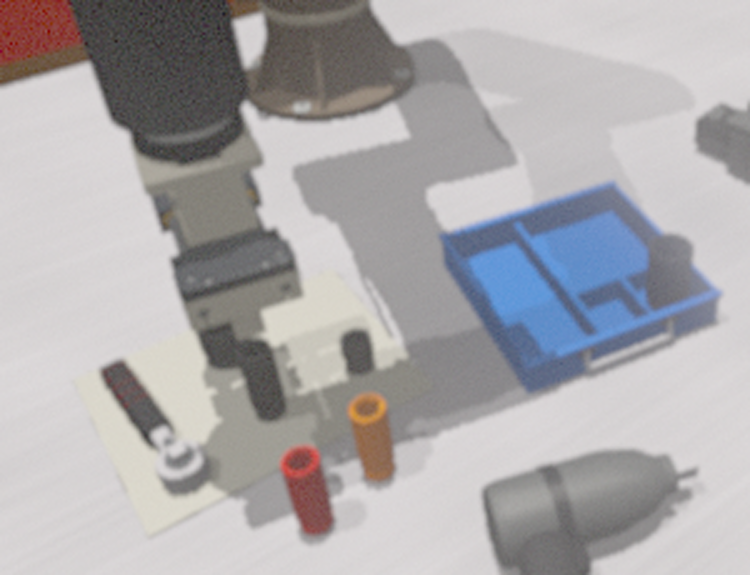

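The large socket stands upright in its bay (670,270 in the crop), and the hand is over the small deep socket. Descending to grip.

apply_moves([
  [[0, 0, -1], 0],
  [[0, 0, -2.5], 0],
  [[0, 0, -4], 0],
  [[0, 0, -5.5], 0],
  [[0, 0, -6.7], 0],
  [[0, 0, -7.5], 0],
  [[0, 0, -8], 0],
  [[0, 0, -8.1], 0],
  [[0, 0, -8.1], 0],
])

```text
clock: 10.0
tool_pos: [0.5204, -0.3186, 0.0488]
orientation: [-180.0, 0.0, 169.6]
force: [0.2, -0.9, 0.4]
opening: 0.0499
```

apply_moves([
  [[0, 0, 0], 0],
  [[0, 0, 0], 0],
  [[0, 0, 0], 0],
  [[0, 0, 0], 0],
  [[0, 0, 0], 0],
  [[0, 0, 0], 0],
  [[0, 0, 0], 0],
], hand=1.5)

```text
clock: 10.7
tool_pos: [0.5203, -0.3187, 0.0489]
orientation: [-180.0, 0.0, 169.6]
force: [-0.3, 0.1, 5.5]
opening: 0.0294
```

apply_moves([
  [[0, 0, 0.5], 0],
  [[0, 0, 1.5], 0],
  [[0, 0, 3], 0],
  [[0, 0, 4.5], 0],
  [[0, 0, 6], 0],
  [[0, 0, 7.5], 0],
  [[0, 0, 8.5], 0],
  [[0, 0, 9], 0],
  [[0, 0, 9], 0],
])

```text
clock: 11.6
tool_pos: [0.5204, -0.3186, 0.1392]
orientation: [180.0, 0.1, 169.6]
force: [0.3, -0.7, -2.0]
opening: 0.029
```

apply_moves([
  [[0.4, 1, 0], 0],
  [[1.2, 3.3, 0], 0],
  [[2.4, 6.6, 0], 0],
  [[3.8, 10.4, 0], 0],
  [[5.3, 14.5, 0], 0],
  [[6.8, 18.7, 0], 0],
  [[8.3, 22.8, 0], 0],
  [[9.6, 26.4, 0], 0],
  [[10.5, 29.2, 0], 0],
  [[10.9, 30.5, 0], 0],
])

```text
clock: 12.6
tool_pos: [0.6294, -0.0105, 0.1374]
orientation: [-180.0, -0.1, 169.7]
force: [0.4, -0.3, -2.2]
opening: 0.0293
```

apply_moves([
  [[0, 0, 0], 0],
  [[0, 0, 0], 0],
  [[0, 0, -1], 0],
  [[0, 0, -2.5], 0],
  [[0, 0, -4], 0],
  [[0, 0, -5.5], 0],
  [[0, 0, -6.8], 0],
  [[0, 0, -7.5], 0],
  [[0, 0, -7.8], 0],
  [[0, 0, -7.9], 0],
])

```text
clock: 13.6
tool_pos: [0.6292, -0.0138, 0.0594]
orientation: [-180.0, -0.0, 169.6]
force: [0.2, -0.3, -2.5]
opening: 0.0293
```

Run:
```python
from h import *
p,d=snap("scene","s4");show(p,"s4",(150,100,350,270),3.5)
o=ctrl.get_obs();print(o["clock"],o["tool_pos"],o["force"],o["opening"])
```

```text
13.65 [ 0.62935949 -0.01366742  0.05965961] [ 0.29518946  0.32349571 -2.21931189] 0.029381094161580367
```

View pics/s4.png

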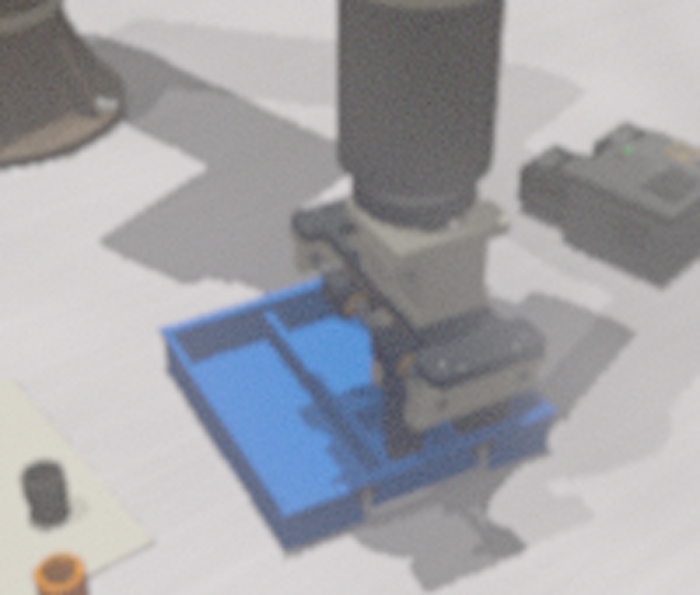

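The small socket (400,430) is inside the small bay. Lowering and releasing.

apply_moves([
  [[0, 0, -0.3], 0],
  [[0, 0, -0.6], 0],
  [[0, 0, -0.8], 0],
  [[0, 0, -0.9], 0],
  [[0, 0, -1], 0],
  [[0, 0, -1], 0],
])

```text
clock: 14.25
tool_pos: [0.6292, -0.0136, 0.05]
orientation: [-180.0, 0.0, 169.6]
force: [-1.7, -0.3, 1.7]
opening: 0.0296
```

apply_moves([
  [[0, 0, 0], 0],
  [[0, 0, 0], 0],
  [[0, 0, 0], 0],
  [[0, 0, 0], 0],
  [[0, 0, 1], 0],
  [[0, 0, 3], 0],
  [[0, 0, 5], 0],
  [[0, 0, 7], 0],
  [[0, 0, 8], 0],
  [[0, 0, 8], 0],
], hand=4.6)

```text
clock: 15.25
tool_pos: [0.6302, -0.0133, 0.1316]
orientation: [179.9, 0.2, 169.6]
force: [-0.5, 0.2, 0.1]
opening: 0.0462
```

Run:
```python
from h import *
W=np.load("pics/W0.npy");z=W[...,2]+0.0014
m=np.zeros(z.shape,bool);m[200:262,378:406]=1;m&=(z>.016)&(z<.045)
P=W[m]*1000
G=P[(P[:,0]<490)&(P[:,0]>398)];H=P[P[:,0]>522]
v=cv2.fitLine(G[:,:2].astype(np.float32),cv2.DIST_HUBER,0,.01,.01).ravel();print("grip line",v,np.degrees(np.arctan2(v[1],v[0])),len(G))
(c,r)=cv2.minEnclosingCircle(H[:,:2].astype(np.float32));print("head",c,r,H[:,:2].mean(0))
t=np.percentile((P[:,:2]-v[2:])@v[:2],[0.5,99.5]);print("ends",v[2:]+t[0]*v[:2],v[2:]+t[1]*v[:2],t[1]-t[0])
print("mid from tail",v[2:]+(t[0]+85)*v[:2],"from head",v[2:]+(t[1]-85)*v[:2])
```

```text
grip line [ 9.9446005e-01  1.0511543e-01  4.4233600e+02 -4.0835022e+02] 6.0338163 247
head (542.1297607421875, -402.4314270019531) 20.16178321838379 [ 541.59982564 -400.67837893]
ends [ 393.66494668 -413.49479893] [ 559.13307512 -396.00465109] 166.3899208992138
mid from tail [ 478.19405061 -404.5599875 ] from head [ 474.60397118 -404.93946252]
```

apply_moves([
  [[-0.4, -1, 0], -5],
  [[-1.2, -3.2, 0], -12],
  [[-2.6, -6.8, 0], -20],
  [[-4.4, -11.4, 0], -28],
  [[-6.3, -16.3, 0], -36],
  [[-8.2, -21.2, 0], -44],
  [[-10.1, -26.1, 0], -52],
  [[-12, -31, 0], -60],
  [[-13.7, -35.3, 0], -67],
  [[-14.8, -38.2, 0], -72],
])

```text
clock: 16.25
tool_pos: [0.4792, -0.3976, 0.1284]
orientation: [-179.9, -0.1, 97.2]
force: [0.3, -0.3, -0.3]
opening: 0.0459
```

apply_moves([
  [[-0.3, -0.8, -1], -2],
  [[-0.4, -1, -2], -2.6],
  [[-0.4, -1, -3.5], -2.6],
  [[-0.4, -1, -5], -2.6],
  [[-0.4, -1, -6.5], -2.6],
  [[-0.4, -1, -7.5], -2.6],
  [[-0.4, -1, -8], -2.6],
  [[-0.4, -1, -8], -2.6],
])

```text
clock: 17.05
tool_pos: [0.477, -0.4048, 0.0486]
orientation: [-179.9, -0.0, 95.1]
force: [0.1, -0.3, 0.1]
opening: 0.0461
```

Run:
```python
from h import *
p,d=snap("scene","s5");show(p,"s5",(20,100,320,330),2.5)
o=ctrl.get_obs();print(o["clock"],o["tool_pos"],o["orientation"],o["force"],o["opening"])
```

```text
17.1 [ 0.47736333 -0.40513918  0.04939005] [-1.79974079e+02 -8.96164831e-03  9.50504955e+01] [ 0.55733963  0.37895089 -0.48655423] 0.04592269170463258
```

View pics/s5.png

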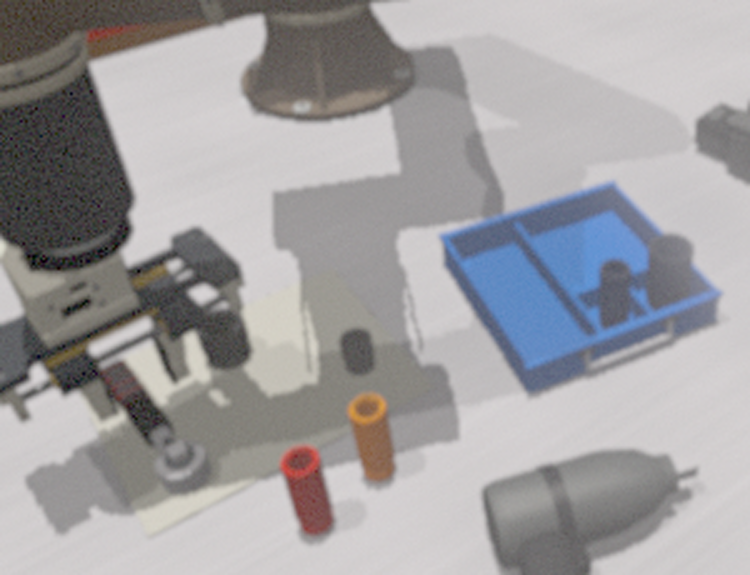

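Both sockets stand in their bays, and the fingers straddle the ratchet grip (130,390 in the crop). Descending.

apply_moves([
  [[0, 0, -1], 0],
  [[0, 0, -2], 0],
  [[0, 0, -3], 0],
  [[0, 0, -3.7], 0],
  [[0, 0, -4.1], 0],
  [[0, 0, -4.2], 0],
  [[0, 0, -4.2], 0],
])

```text
clock: 17.8
tool_pos: [0.4772, -0.4056, 0.0075]
orientation: [-180.0, -0.0, 95.0]
force: [0.5, -1.0, 0.2]
opening: 0.0462
```

apply_moves([
  [[0, 0, 0], 0],
  [[0, 0, 0], 0],
  [[0, 0, 0], 0],
  [[0, 0, 0], 0],
  [[0, 0, 0], 0],
  [[0, 0, 0], 0],
  [[0, 0, 0], 0],
], hand=1.0)

```text
clock: 18.5
tool_pos: [0.4774, -0.4058, 0.0079]
orientation: [180.0, 0.0, 95.0]
force: [0.1, -1.4, 2.7]
opening: 0.0238
```

apply_moves([
  [[0, 0, 0.3], 0],
  [[0, 0, 1], 0],
  [[0, 0, 2], 0],
  [[0, 0, 3.5], 0],
  [[0, 0, 5], 0],
  [[0, 0, 6.5], 0],
  [[0, 0, 7.5], 0],
  [[0, 0, 8], 0],
  [[0, 0, 8], 0],
])

```text
clock: 19.4
tool_pos: [0.4774, -0.4056, 0.0883]
orientation: [179.9, 0.0, 95.0]
force: [-0.5, -0.8, -5.6]
opening: 0.0236
```

Run:
```python
from h import *
p,d=snap("scene","s6");show(p,"s6",(20,100,320,330),2.5)
o=ctrl.get_obs();print(o["clock"],o["tool_pos"],o["orientation"],o["force"],o["moment"],o["opening"])
```

```text
19.45 [ 0.47701623 -0.4054365   0.08752847] [ 1.79992235e+02 -9.56081512e-03  9.49829177e+01] [ 0.48023061  0.93033777 -4.13769871] [ 0.00428547 -0.00015459  0.01464025] 0.02365172188276681
```

View pics/s6.png

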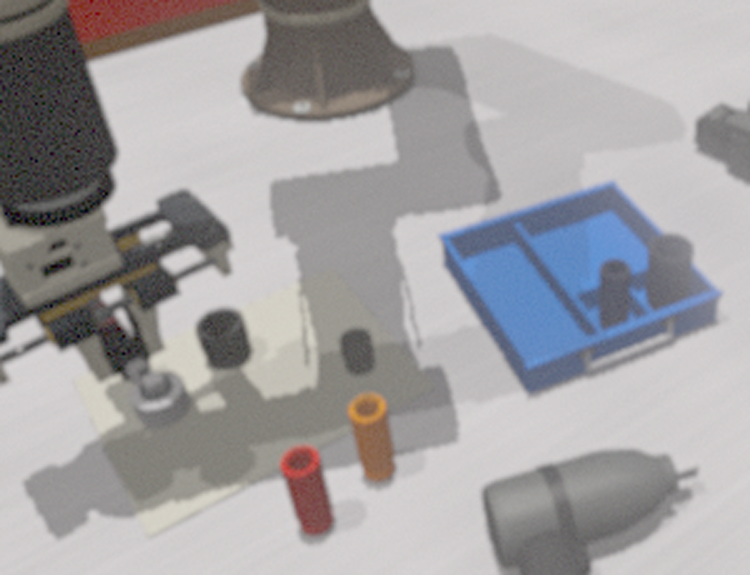

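The ratchet is held level. Moving it over the long bay.

apply_moves([
  [[0.2, 1, 0], -1],
  [[0.6, 3.2, 0], -2],
  [[1.3, 6.8, 0], -4],
  [[2.2, 11.2, 0], -6],
  [[3.1, 15.8, 0], -8],
  [[4, 20.4, 0], -10],
  [[5, 25, 0], -12],
  [[5.8, 29.2, 0], -14],
  [[6.4, 32.4, 0], -15],
  [[6.7, 34, 0], -15],
])

```text
clock: 20.45
tool_pos: [0.5442, -0.063, 0.0869]
orientation: [-180.0, 0.0, 80.1]
force: [0.2, -0.6, -3.1]
opening: 0.0234
```

apply_moves([
  [[0, 0, 0], 0],
  [[0, 0, 0], 0],
  [[0, 0, -0.5], 0],
  [[0, 0, -1.5], 0],
  [[0, 0, -2.5], 0],
  [[0, 0, -3.2], 0],
  [[0, 0, -3.5], 0],
  [[0, 0, -3.5], 0],
])

```text
clock: 21.25
tool_pos: [0.5437, -0.0658, 0.0518]
orientation: [-179.9, 0.0, 80.0]
force: [-0.6, -0.5, -4.0]
opening: 0.0239
```

Run:
```python
from h import *
p,d=snap("scene","s7");show(p,"s7",(150,100,350,270),3.5)
o=ctrl.get_obs();print(o["clock"],o["tool_pos"],o["orientation"],o["force"],o["moment"],o["opening"])
```

```text
21.3 [ 0.54408186 -0.0656858   0.05228221] [-1.79970272e+02  1.93754460e-02  7.99927660e+01] [-0.24318107  0.21654072 -3.81430192] [ 0.01698105 -0.04569245 -0.02115827] 0.02364094246883219
```

View pics/s7.png

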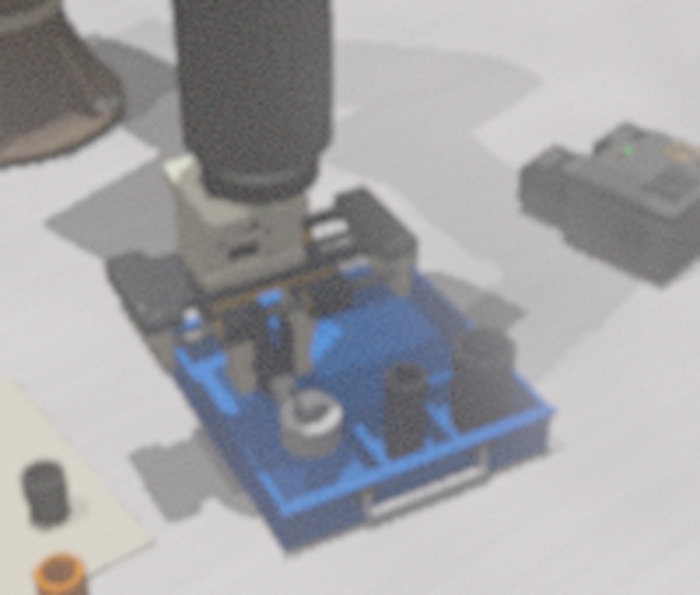

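The ratchet is over the long bay with its head at (310,420), clear of the wall and divider. Lowering.

apply_moves([
  [[0, 0, -0.8], 0],
  [[0, 0, -1.8], 0],
  [[0, 0, -2.8], 0],
  [[0, 0, -3.5], 0],
  [[0, 0, -4], 0],
  [[0, 0, -4.2], 0],
  [[0, 0, -4.4], 0],
  [[0, 0, -4.5], 0],
  [[0, 0, -4.5], 0],
])

```text
clock: 22.2
tool_pos: [0.5442, -0.0656, 0.0089]
orientation: [180.0, 0.0, 80.0]
force: [-4.5, 0.5, 9.1]
opening: 0.0238
```

apply_moves([
  [[0, 0, 0.1], 0],
  [[0, 0, 0.1], 0],
  [[0, 0, 0.1], 0],
  [[0, 0, 0.1], 0],
  [[0, 0, 0.5], 0],
  [[0, 0, 1.5], 0],
  [[0, 0, 3], 0],
  [[0, 0, 5], 0],
  [[0, 0, 7], 0],
  [[0, 0, 8], 0],
], hand=2.9)

```text
clock: 23.2
tool_pos: [0.5452, -0.0654, 0.09]
orientation: [179.8, -0.0, 80.0]
force: [0.2, -0.2, -0.1]
opening: 0.0289
```

Run:
```python
from h import *
p,d=snap("scene","s8");show(p,"s8",(150,100,350,270),3.5)
o=ctrl.get_obs();print(o["clock"],o["tool_pos"],o["orientation"],o["force"],o["opening"])
```

```text
23.25 [ 0.54570793 -0.06539811  0.09086769] [ 1.79759296e+02 -7.04575546e-02  8.00214878e+01] [1.13317013 0.11364938 1.81571336] 0.02905201293484012
```

View pics/s8.png

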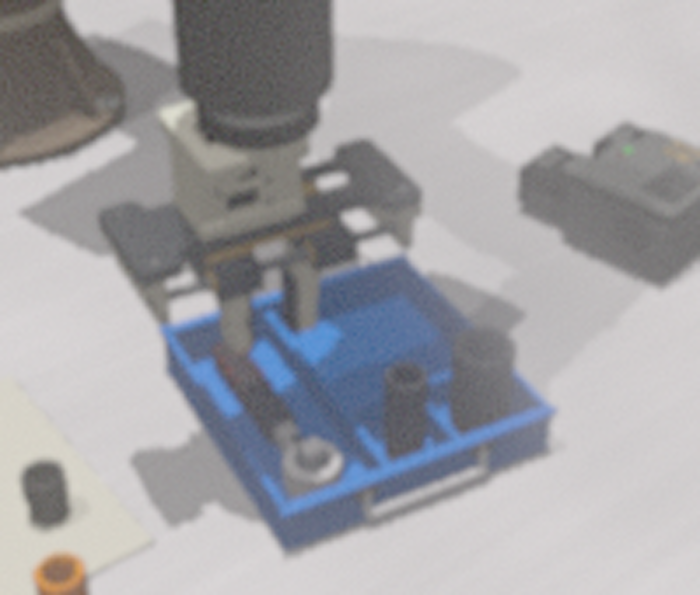

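The ratchet lies flat in the long bay, its head at (312,462). Next is the battery: hover over the part standing out of the charger.

apply_moves([
  [[-0.2, 1, 1], 1],
  [[-0.6, 3.4, 2], 3],
  [[-1.4, 7.4, 3], 5],
  [[-2.3, 12.2, 4], 8],
  [[-3.2, 17.2, 4.2], 11],
  [[-4.1, 22.2, 4.2], 14],
  [[-5.1, 27.2, 4.2], 17],
  [[-6, 32, 4.2], 19],
  [[-6.6, 35.4, 4.2], 20.3],
  [[-7, 37.1, 4.2], 20.3],
], hand=6.7)

```text
clock: 24.25
tool_pos: [0.4729, 0.3085, 0.1291]
orientation: [-180.0, 0.0, 100.5]
force: [-0.8, -0.1, -0.8]
opening: 0.0671
```

apply_moves([
  [[0, 0, -1], 0],
  [[0, 0, -2.5], 0],
  [[0, 0, -4], 0],
  [[0, 0, -5], 0],
  [[0, 0, -5.5], 0],
  [[0, 0, -5.5], 0],
])

```text
clock: 24.85
tool_pos: [0.474, 0.3045, 0.0738]
orientation: [-179.9, 0.1, 100.3]
force: [-0.2, -0.4, 0.1]
opening: 0.0674
```

Run:
```python
from h import *
p,d=snap("scene","s9");show(p,"s9",(230,60,430,230),3.5)
p,d=snap("top","t9");show(p,"t9",(90,110,240,260),4)
o=ctrl.get_obs();print(o["clock"],o["tool_pos"],o["orientation"],o["force"],o["opening"])
```

```text
24.95 [0.47444516 0.30530991 0.07489885] [ 1.79981586e+02 -5.07209592e-03  1.00279138e+02] [0.25822808 0.94493329 0.86534912] 0.06687042153569951
```

View pics/s9.png

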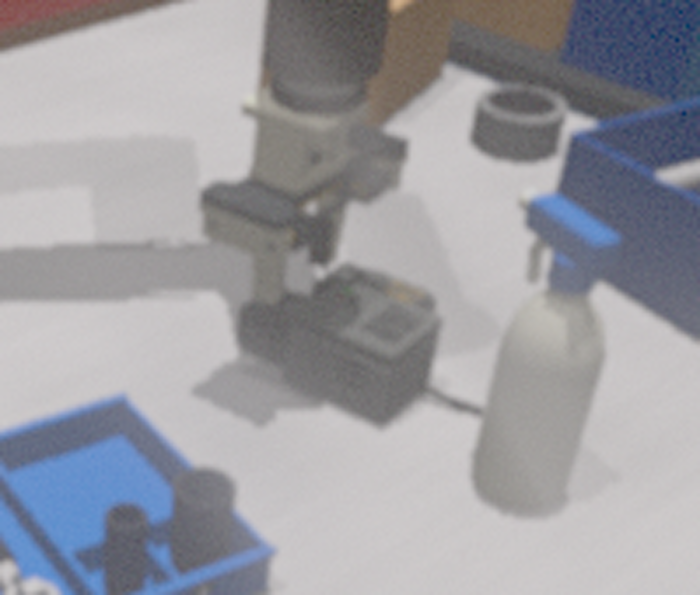

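View pics/t9.png

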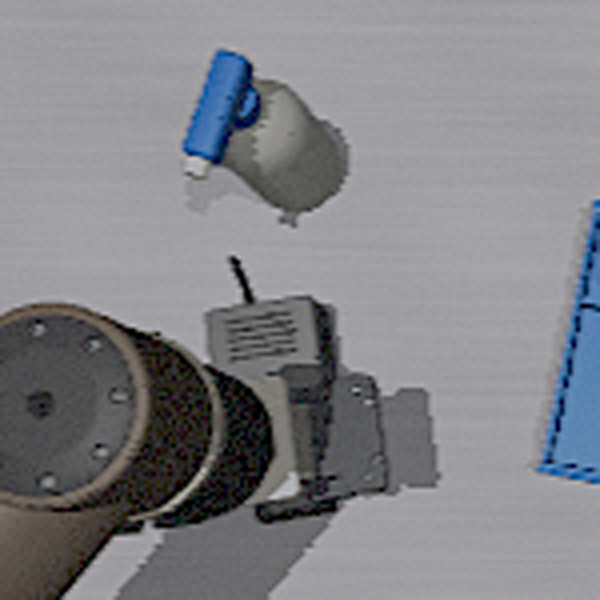

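The fingers line up with the pack in front of the mouth (scene crop 265,290). Descending with 10 mm left between the gripper body and the cover.

apply_moves([
  [[0, 0, -1], 0],
  [[0, 0, -2.2], 0],
  [[0, 0, -3.4], 0],
  [[0, 0, -4.4], 0],
  [[0, 0, -5.1], 0],
  [[0, 0, -5.6], 0],
  [[0, 0, -5.8], 0],
  [[0, 0, -5.8], 0],
])

```text
clock: 25.75
tool_pos: [0.4741, 0.3054, 0.0163]
orientation: [-180.0, 0.0, 100.3]
force: [0.5, -0.5, 0.5]
opening: 0.0672
```

apply_moves([
  [[0, 0, 0], 0],
  [[0, 0, 0], 0],
  [[0, 0, 0], 0],
  [[0, 0, 0], 0],
  [[0, 0, 0], 0],
  [[0, 0, 0], 0],
], hand=4.5)

```text
clock: 26.35
tool_pos: [0.4743, 0.3057, 0.017]
orientation: [180.0, -0.0, 100.3]
force: [-1.6, -1.0, 5.1]
opening: 0.0562
```

apply_moves([
  [[-0.3, -0.05, 0], 0],
  [[-0.9, -0.16, 0], 0],
  [[-1.7, -0.31, 0], 0],
  [[-2.6, -0.47, 0], 0],
  [[-3.5, -0.64, 0], 0],
  [[-4.4, -0.8, 0], 0],
  [[-5.2, -0.94, 0], 0],
  [[-5.9, -1.07, 0], 0],
  [[-6.3, -1.14, 0], 0],
  [[-6.3, -1.14, 0], 0],
])

```text
clock: 27.35
tool_pos: [0.4102, 0.294, 0.0168]
orientation: [-180.0, -0.0, 100.3]
force: [-2.5, 2.3, 9.9]
opening: 0.0557
```

Run:
```python
from h import *
p,d=snap("scene","s10");show(p,"s10",(230,60,430,230),3.5)
o=ctrl.get_obs();print(o["clock"],o["tool_pos"],o["orientation"],o["force"],o["opening"])
```

```text
27.4 [0.41019137 0.29402679 0.01679895] [-1.79963081e+02 -5.34150243e-03  1.00312808e+02] [-1.90902558  2.20435068 11.84075716] 0.05584000346374966
```

View pics/s10.png

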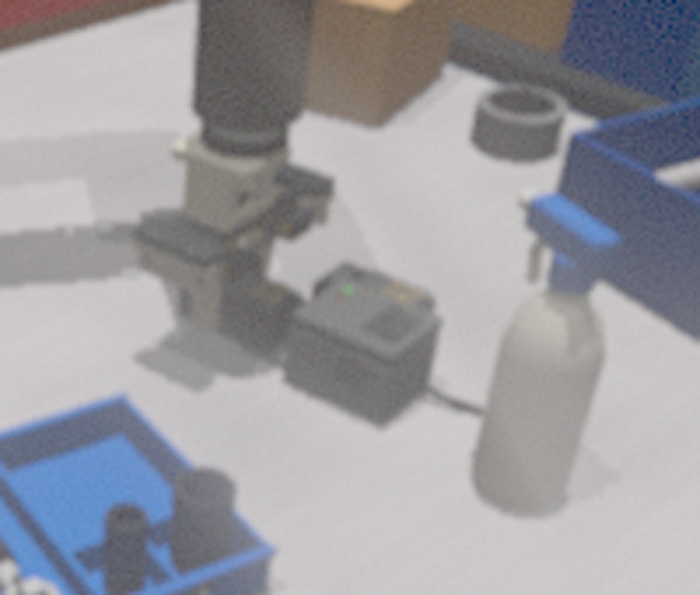

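The pack slid out with the hand (255,310). Now lifting it.

apply_moves([
  [[0, 0, 0.3], 0],
  [[0, 0, 1], 0],
  [[0, 0, 2], 0],
  [[0, 0, 3.3], 0],
  [[0, 0, 4.6], 0],
  [[0, 0, 5.9], 0],
  [[0, 0, 6.9], 0],
  [[0, 0, 7.5], 0],
  [[0, 0, 7.5], 0],
])

```text
clock: 28.3
tool_pos: [0.4113, 0.2942, 0.0923]
orientation: [180.0, -0.0, 100.3]
force: [-0.8, 1.2, -3.8]
opening: 0.0558
```

Run:
```python
from h import *
p,d=snap("scene","s11");show(p,"s11",(230,60,430,230),3.5)
p,d=snap("top","t11");show(p,"t11",(90,110,240,260),4)
o=ctrl.get_obs();print(o["clock"],o["tool_pos"],o["orientation"],o["force"],o["moment"],o["opening"])
```

```text
28.4 [0.41086654 0.29373607 0.09124126] [-1.79967668e+02  1.34026929e-02  1.00278355e+02] [ 0.13975603  1.36678207 -4.99364307] [-0.00716073  0.06773822 -0.03303891] 0.0562439609426295
```

View pics/s11.png

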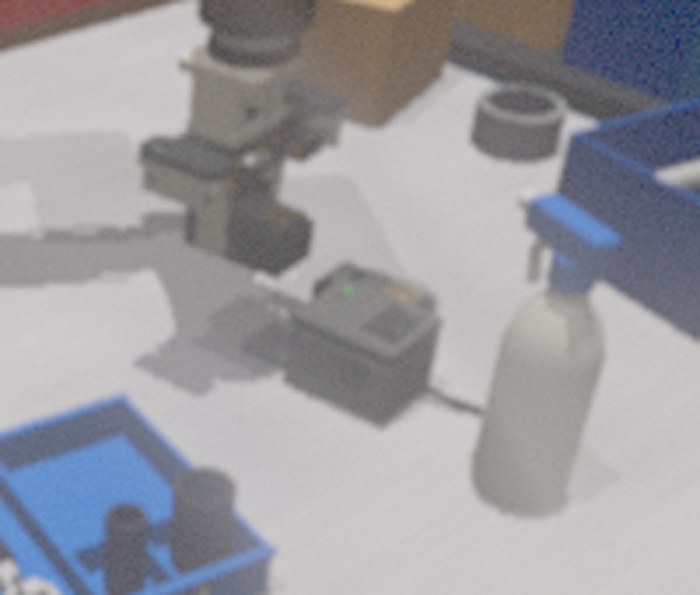

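View pics/t11.png

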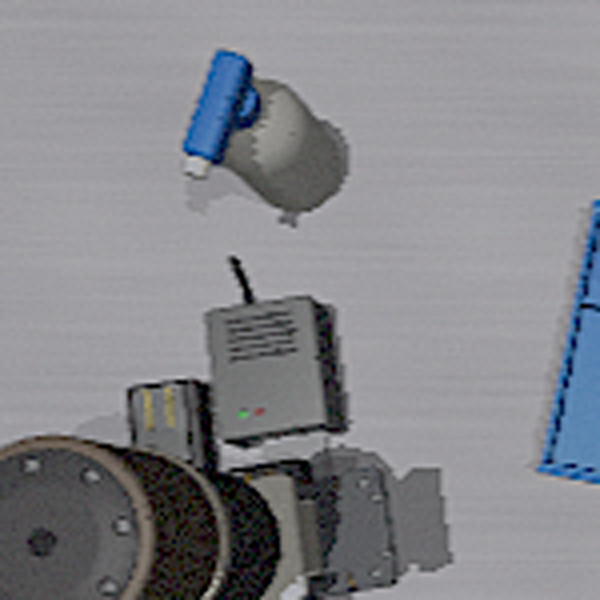

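The pack is held level and the flat pack hasn't moved. Moving over the battery bay.

apply_moves([
  [[0.3, -0.8, 0], -1],
  [[1, -2.4, 0], -3],
  [[2.2, -5.2, 0], -5],
  [[3.7, -8.6, 0], -8],
  [[5.2, -12.2, 0], -11],
  [[6.8, -15.8, 0], -14],
  [[8.3, -19.4, 0], -17],
  [[9.6, -22.4, 0], -19],
  [[10.5, -24.4, 0], -20.3],
  [[10.8, -25.2, 0], -20.3],
])

```text
clock: 29.4
tool_pos: [0.5191, 0.0395, 0.0907]
orientation: [-179.9, 0.1, 79.8]
force: [0.3, 0.7, -4.7]
opening: 0.0562
```

apply_moves([
  [[0, 0, 0], 0],
  [[0, 0, 0], 0],
  [[0, 0, -0.5], 0],
  [[0, 0, -1.5], 0],
  [[0, 0, -2.2], 0],
  [[0, 0, -2.7], 0],
  [[0, 0, -3], 0],
  [[0, 0, -3], 0],
])

```text
clock: 30.2
tool_pos: [0.5188, 0.042, 0.061]
orientation: [-179.9, 0.0, 80.0]
force: [0.4, 0.0, -4.0]
opening: 0.0558
```

Run:
```python
from h import *
p,d=snap("scene","s12");show(p,"s12",(150,100,350,270),3.5)
p,d=snap("top","t12");show(p,"t12",(190,130,340,280),4)
o=ctrl.get_obs();print(o["clock"],o["tool_pos"],o["orientation"],o["force"],o["moment"],o["opening"])
```

```text
30.3 [0.51929871 0.04210223 0.06163294] [1.79992751e+02 6.05298664e-04 8.00015670e+01] [ 0.01946953 -0.28244821 -4.25801651] [-0.01472512  0.04979756  0.01500258] 0.05581226629049401
```

View pics/s12.png

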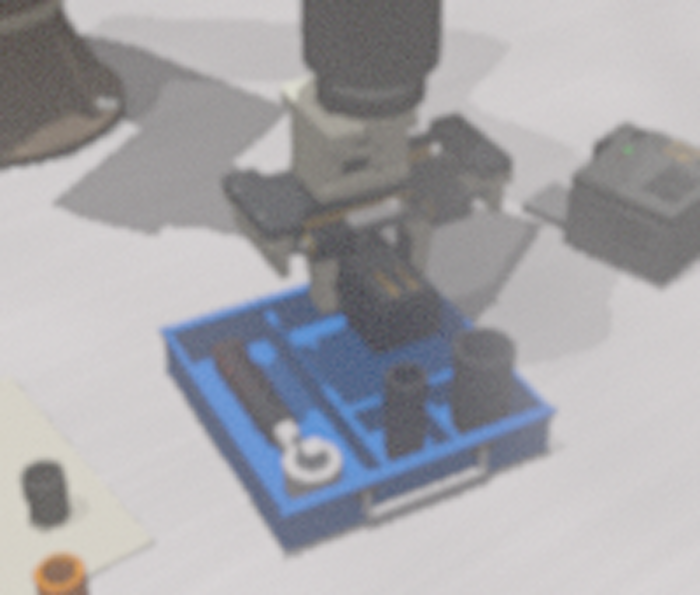

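View pics/t12.png

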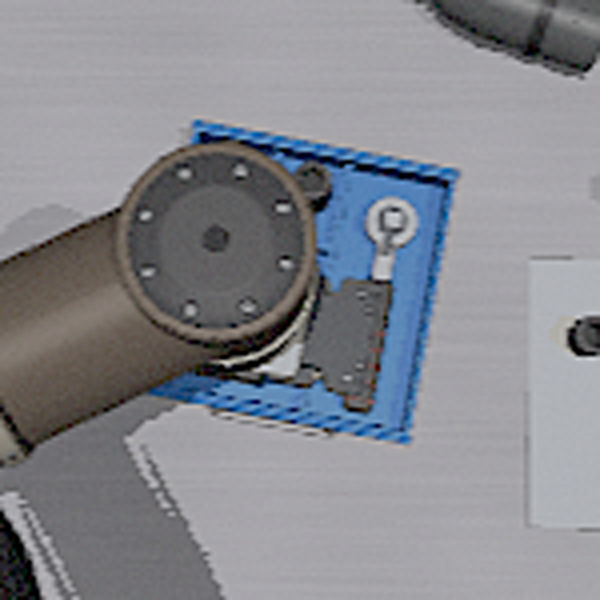

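The pack (390,300) is level over the battery bay, and the ratchet and sockets are still in place. Lowering.

apply_moves([
  [[0, 0, -0.8], 0],
  [[0, 0, -1.8], 0],
  [[0, 0, -2.8], 0],
  [[0, 0, -3.6], 0],
  [[0, 0, -4.2], 0],
  [[0, 0, -4.5], 0],
  [[0, 0, -4.7], 0],
  [[0, 0, -4.8], 0],
  [[0, 0, -4.9], 0],
  [[0, 0, -4.9], 0],
])

```text
clock: 31.3
tool_pos: [0.5194, 0.0421, 0.013]
orientation: [180.0, -0.0, 80.0]
force: [-1.3, -0.3, -1.2]
opening: 0.0558
```

apply_moves([
  [[0, 0, -0.05], 0],
  [[0, 0, -0.1], 0],
  [[0, 0, -0.1], 0],
])

```text
clock: 31.6
tool_pos: [0.5194, 0.0421, 0.013]
orientation: [179.9, -0.0, 80.0]
force: [-5.9, 1.5, 12.4]
opening: 0.0561
```

apply_moves([
  [[0, 0, 0], 0],
  [[0, 0, 0], 0],
  [[0, 0, 0], 0],
  [[0, 0, 0], 0],
  [[0, 0, 0.5], 0],
  [[0, 0, 1.5], 0],
  [[0, 0, 3], 0],
  [[0, 0, 5], 0],
  [[0, 0, 7], 0],
  [[0, 0, 9], 0],
], hand=6.5)

```text
clock: 32.6
tool_pos: [0.5192, 0.042, 0.1032]
orientation: [180.0, -0.0, 80.0]
force: [0.6, -0.1, 0.1]
opening: 0.0653
```

apply_moves([
  [[-1, 0, 2], 0],
  [[-3, 0, 4], 0],
  [[-5, -3, 6], 0],
  [[-7, -6, 8], 0],
  [[-8, -10, 10], 0],
  [[-9, -14, 11], 0],
  [[-10, -18, 11], 0],
  [[-10, -22, 11], 0],
  [[-10, -25, 11], 0],
  [[-10, -27, 11], 0],
])

```text
clock: 33.6
tool_pos: [0.4187, -0.2299, 0.2126]
orientation: [179.9, 0.0, 79.9]
force: [0.2, 0.3, -0.3]
opening: 0.065
```

apply_moves([
  [[0, -2, 0], 0],
  [[0, -5, 0], 0],
  [[0, -8, 0], 0],
  [[0, -11, 0], 0],
  [[0, -13, 0], 0],
  [[0, -14, 0], 0],
  [[0, -14, 0], 0],
  [[0, -14, 0], 0],
])

```text
clock: 34.4
tool_pos: [0.4189, -0.3675, 0.2118]
orientation: [180.0, -0.0, 80.0]
force: [-0.1, 0.5, 0.3]
opening: 0.0651
```

Run:
```python
from h import *
p,d=snap("scene","s13");show(p,"s13",(40,90,440,310),2)
p,d=snap("top","t13");show(p,"t13",(100,110,420,280),2.4)
W=cloud("top",d);z=W[...,2]+.0014
o=ctrl.get_obs();print(o["clock"],o["tool_pos"],o["force"])
c=np.array([559.7,-6.7]);a=np.deg2rad(-10.13);R=np.array([[np.cos(a),-np.sin(a)],[np.sin(a),np.cos(a)]])
q=(W[...,:2]*1000-c)@R
def s(n,x0,x1,y0,y1,lo,hi):
    m=(q[...,0]>x0)&(q[...,0]<x1)&(q[...,1]>y0)&(q[...,1]<y1)&(z>lo)&(z<hi)
    r=cv2.minAreaRect(q[m].astype(np.float32));print(n,m.sum(),np.round(r[0],1),np.round(r[1],1),round(r[2],1),"z",np.round(np.percentile(z[m],[5,50,95])*1000,1))
s("pack",-97,26,-15,96,.036,.06);s("packrail",-97,26,-15,96,.047,.06)
s("DL",33,97,38,97,.075,.1);s("DS",33,97,-17,31,.075,.1)
s("rat",-96,96,-96,-25,.014,.05)
def w(n,x,y,lo,hi,h=40):
    m=(abs(W[...,0]*1000-x)<h)&(abs(W[...,1]*1000-y)<h)&(z>lo)&(z<hi)
    if m.sum()>5: r=cv2.minAreaRect((W[m][:,:2]*1000).astype(np.float32));print(n,np.round(r[0],1),np.round(r[1],1))
w("SL was 431,-320",431,-320,.04,.055);w("SS was 519.5,-229.5",519.5,-230,.035,.046);w("flat was 488,397",488,397,.03,.052,56)
```

```text
34.5 [ 0.41917441 -0.36716709  0.21191964] [-0.34805146 -0.26326753 -0.2193986 ]
pack 585 [-36.8  40.5] [100.1  55.7] 0.0 z [38.9 44.5 52.6]
packrail 235 [-33.4  40.7] [37.6 85.3] 89.9 z [47.2 49.9 53.8]
DL 87 [67.1 67.5] [40.1 38.9] 11.1 z [77.1 81.8 85.3]
DS 45 [68.4  5. ] [27.3 26.7] 81.6 z [78.3 83.4 87. ]
rat 430 [ -5.8 -57.6] [ 38.1 169.3] 87.0 z [20.7 26.5 33.7]
SS was 519.5,-229.5 [ 509.3 -224.3] [17.3  4.8]
flat was 488,397 [489.2 384.7] [99.8 81. ]
```

View pics/s13.png

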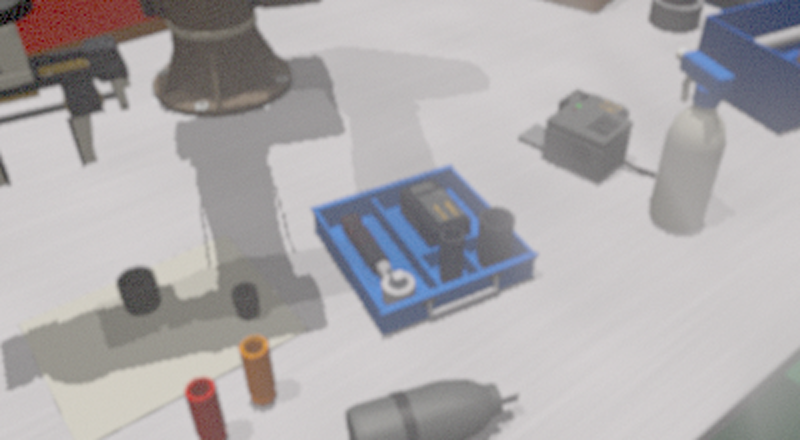

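View pics/t13.png

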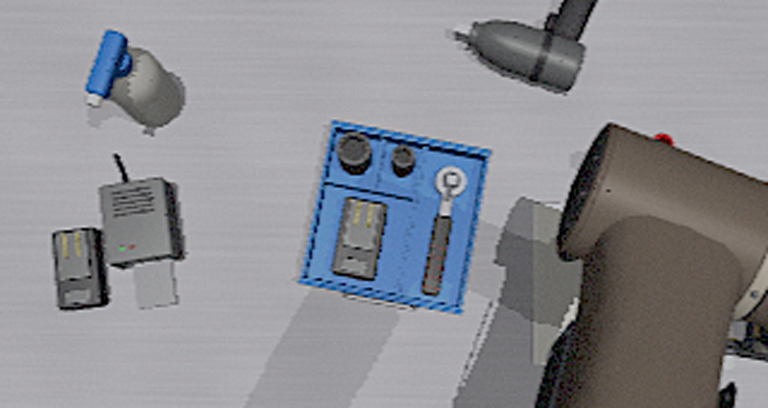

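All four items sit in their bays. The short sockets, at (138,290) and (245,300) in the scene crop, are where they started, and so are the flat pack and the bottle. Handing in.

```bash
python3 -c "
from plant import ctrl
print(ctrl.close_job(), ctrl.get_obs()['clock'])"
```

```text
the job is handed in; nothing more can be done
the job is handed in; nothing more can be done
```

I packed the tray and handed the job in at about 34.5 s of the 106 s allowed. Each item was lowered until the wrist force showed contact with the tray floor, then released. The battery was slid 63 mm out of the charger before lifting.

**Last depth check, in the tray's frame:**

| Item | Centre (mm) | Centre of its bay (mm) |
|---|---|---|
| Charged battery | (-37, 40) | (-35.5, 40.5) |
| Large deep socket | (67, 67) | (65.5, 68) |
| Small deep socket | (68, 5) | (65.5, 7) |
| Ratchet, middle of its outline | (-6, -58) | (0, -61) |

The measured top heights match each item standing or lying on the tray floor. The hand was clear of everything, with no force reading.

**Things that had to stay:** the flat battery, short sockets and spray bottle look unmoved in the pictures.

**Checks that failed:**
- **Short sockets:** the arm hid them from the top camera at the end, so the large one gave no reading and the small one only a useless sliver. I compared their places in the scene picture instead, and both match.
- **Flat battery:** its numeric re-check also took in part of the charger, so I judged it by eye from the top view.

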